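# Twist open the braced hobby jar

### The job

Two screw-capped jars, a tall and a short one, stand on the plywood stand; find out which of them sits in the square wooden brace, and unscrew the cap of that one anticlockwise until its threads let go, with the jar staying down in the brace. Then lift the cap straight up and finish while still holding it level, two to four centimetres above where it sat and centred over the open jar, not touching it. Leave the other jar closed and where it stands, and do not disturb the paint pots and pliers round the stand.

Things in the scene. Friction and masses are not known exactly. Their poses are not given: they have to be found in the camera images.
- stand: fixed plywood board, 110 mm along its x, 250 mm along its y, 10 mm thick, origin at the centre of its underside. The brace is at its -y end, the open place at its +y end; centres of the two places are 120 to 145 mm apart
- brace (a point): centre of the floor of the square wooden brace on the stand, 10 mm above the table, axes as the stand's. The brace is four walls 12 mm thick, rising 30 mm above the floor, round a 62 mm square opening; the jar in it has 1 mm clearance a side and cannot turn
- tall_jar: tall jar: white square-bodied plastic jar, body 60 x 60 mm, 70 mm high (93.5 mm with its closed cap), about 0.4 kg. Origin: centre of its underside, z up, x and y square to its sides. It stands free, in the brace or on the open end of the stand. Three threads on its neck and a springy seal hold the cap tight; until the threads let go, lifting the cap lifts the jar
- short_jar: short jar: white square-bodied plastic jar, body 60 x 60 mm, 46 mm high (69.5 mm with its closed cap), about 0.4 kg. Origin: centre of its underside, z up, x and y square to its sides. It stands free, in the brace or on the open end of the stand. Three threads on its neck and a springy seal hold the cap tight; until the threads let go, lifting the cap lifts the jar
- tall_jar_cap: grey ribbed round cap of the tall jar, 56 mm wide, 22 mm high, 40 g; origin: centre of its underside, closed 71.5 mm above its jar's origin, x axes alike. Unscrews anticlockwise from above, about 0.5 N m; after 50 degrees it comes free and pops up 1 to 2 mm, at 86 degrees it meets hard stops: turn about 70, then lift straight. 60 N grip on its sides is safe
- short_jar_cap: grey ribbed round cap of the short jar, 56 mm wide, 22 mm high, 40 g; origin: centre of its underside, closed 47.5 mm above its jar's origin, x axes alike. Unscrews anticlockwise from above, about 0.5 N m; after 50 degrees it comes free and pops up 1 to 2 mm, at 86 degrees it meets hard stops: turn about 70, then lift straight. 60 N grip on its sides is safe
- pot_a: bystander: round paint pot, 33 mm wide, 36 mm high, origin at centre of underside
- pot_b: bystander: round paint pot, 33 mm wide, 36 mm high, origin at centre of underside
- pliers: bystander: pliers lying flat, 160 x 54 x 12 mm, origin at the middle of the underside
Things that resemble listed ones, but are neither listed nor needed, are in the scene too. What is shaped like the short_jar but purple is not meant.

How it is judged:
On the way:
1. the cap of the braced jar is unscrewed (turned more than 0.8 rad against its jar) while still down on the neck (((horizontal distance between tall_jar and brace below 0.05 m and angle between the x axis of tall_jar_cap and the x axis of tall_jar, either way round above 0.8 rad and z of tall_jar_cap in the frame of tall_jar below 0.0775 m) or (horizontal distance between short_jar and brace below 0.05 m and angle between the x axis of short_jar_cap and the x axis of short_jar, either way round above 0.8 rad and z of short_jar_cap in the frame of short_jar below 0.0535 m))), for 0.1 s.
At the end, for the whole second after the job is handed in: The fingers hold the cap of the braced jar (over 2 N) still and level (within 0.2 rad), 10 to 60 mm above its closed position and within 20 mm sideways of the jar's axis, not touching the jar; the jar stands in the brace within 6 mm of its centre, at most 4 mm up and upright within 0.08 rad (((horizontal distance between tall_jar and brace below 0.006 m and z of tall_jar in the frame of brace below 0.004 m and angle between tall_jar's own z axis and vertical below 0.08 rad and z of tall_jar_cap in the frame of tall_jar between 0.0815 and 0.1315 m and horizontal distance between tall_jar_cap and tall_jar below 0.02 m and angle between tall_jar_cap's own z axis and vertical below 0.2 rad and contact force between tall_jar_cap and the fingers above 2 N and contact force between tall_jar_cap and tall_jar below 0.1 N and linear speed of tall_jar_cap below 0.02 m/s) or (horizontal distance between short_jar and brace below 0.006 m and z of short_jar in the frame of brace below 0.004 m and angle between short_jar's own z axis and vertical below 0.08 rad and z of short_jar_cap in the frame of short_jar between 0.0575 and 0.1075 m and horizontal distance between short_jar_cap and short_jar below 0.02 m and angle between short_jar_cap's own z axis and vertical below 0.2 rad and contact force between short_jar_cap and the fingers above 2 N and contact force between short_jar_cap and short_jar below 0.1 N and linear speed of short_jar_cap below 0.02 m/s))); the arm keeps its last pose, push and grip.
It fails at once if the other jar is moved over 15 mm, tipped or unscrewed ((not (horizontal distance between tall_jar and brace below 0.05 m) and (distance of tall_jar from where it was at the start of the episode above 0.015 m or angle between tall_jar's own z axis and vertical above 0.2 rad or angle between the x axis of tall_jar_cap and the x axis of tall_jar, either way round above 0.4 rad or z of tall_jar_cap in the frame of tall_jar above 0.0795 m)) or (not (horizontal distance between short_jar and brace below 0.05 m) and (distance of short_jar from where it was at the start of the episode above 0.015 m or angle between short_jar's own z axis and vertical above 0.2 rad or angle between the x axis of short_jar_cap and the x axis of short_jar, either way round above 0.4 rad or z of short_jar_cap in the frame of short_jar above 0.0555 m))).
It fails at once if the braced jar is lifted over 12 mm or tipped over 0.2 rad ((horizontal distance between tall_jar and brace below 0.05 m and (z of tall_jar in the frame of brace above 0.012 m or angle between tall_jar's own z axis and vertical above 0.2 rad)) or (horizontal distance between short_jar and brace below 0.05 m and (z of short_jar in the frame of brace above 0.012 m or angle between short_jar's own z axis and vertical above 0.2 rad))).
It fails at once if a paint pot or the pliers is moved over 20 mm (distance of any of pot_a, pot_b, pliers from where it was at the start of the episode above 0.02 m).
It also fails if it takes over 32 s, if anything falls off the work surface, if the arm or the gripper's body presses on something with over 40 N, if the wrist force passes 120 N, or if a joint passes its speed limit or range.

### The arm

A 6-joint arm with a two-finger parallel gripper is mounted at the origin on the work surface; the furniture and walls round the work are solid. World frame = base frame: x ahead of the robot, y to its left, z up, the work surface at z = 0. Lengths are in m, angles in rad, forces in N, time in s.
With the tool pointing down it reaches from about 0.25 to 0.775 m from the base axis. Payload 4 kg.
Tool frame: the origin (TCP) lies midway between the tips of the shut fingers; the grasp point (between the pads) lies 19 mm behind it (robot.tcp_to_grasp is the z of the grasp point in the tool frame, in m); z points along the fingers, y is the line along which they close (so a half turn about z gives the same grasp; the last joint's range is limited). The gripper opens to 94 mm and grips with 3 to 60 N. Pads are 16 mm wide; open, the fingers measure 119 mm over their backs; the gripper's body (75 mm by 177 mm) begins 78 mm behind the grasp point.
Start: joints at [-1.238, 0.087, 1.371, -0, 1.684, -0.103], TCP at [0.232, -0.499, 0.206] pointing down, gripper open.
Joint ranges: [-3.1, 3.1], [-0.76, 2.03], [0.27, 2.55], [-1.08, 4.22], [0.17, 2.65], [-2.57, 2.57]. Speed limits (rad/s): [2.79, 2.79, 3.14, 3.14, 3.14, 3.14].

### API

Orientations are given as [roll, pitch, yaw] about the fixed x, y, z axes, in that order (R = Rz(yaw) Ry(pitch) Rx(roll)).
In Python, from bench import robot gives the robot as it stands. The module is installed in compiled form; this text tells all that it offers.
- The arm moves only by the tool move_arm, never from a script. Its argument "motion" is one flat list of numbers, 7 for each row, row after row: the turn, a rotation vector about the tool's x, y, z in units of 45 degrees (1.0 is 45 degrees), then the shift along the tool's x, y, z in units of 100 mm (1.0 is 100 mm), then the opening, from 0 (shut) to 1 (fully open). A call has 1 to 12 rows; each row shifts and turns the commanded pose from where the row before left it, along the tool's axes as they then stand; what a row does not reach is not made up. A row lasts 1/12 s, in which the tool goes at most 41.7 mm and 7.16 degrees, less where a joint would pass 70% of its speed; a pose out of reach is approached as far as the arm can. A call with a number of a shift or a turn outside -1 to 1 is refused whole. A call with a gripper value outside its range is refused whole. The fingers move at their own pace and stop on an object; the grip force is fixed at half the most. Time passes only in rows, so rows that do not move let the fingers close. It gives the time, the measured TCP pose, the force, the opening and the grip force at its end, in the units of the state.
- robot.get_obs(): the state, without advancing time (a new reading comes with each control period).
- robot.snapshot(name): name is "scene" or "top"; returns the picture (420x560x3 uint8, red, green, blue); there is no depth.
- robot.get_calibration(name): a dict with "fx", "fy", "cx", "cy" (pixels), "k1" (the pictures are not rectified: a ray, as slopes to the right and down, at radius r is drawn at 1 + k1 r^2 times it, then the intrinsics apply), "R" (3x3) and "t" (3): a world point X has camera coordinates R X + t. Camera axes: x right, y down, z forward; pixel columns grow to the right and rows downward; lengths in m; the calibration is good to about 2 mm. A picture is of the moment at which its call begins. get_calibration takes no time and is no camera call.
- robot.close_job(): hands the job in; it is judged then, once.
The state is a dict: "time": time; "joint_positions": joint angles; "qvel": joint speeds; "joint_torque": joint torques, N m; "tool_pos": TCP position; "ee_rot": TCP orientation; "wrist_force": force on the tool from outside, world axes, zero at the start; "wrist_torque": the same for the moment, N m; "width": finger opening in m; "finger_force": force on a finger pad.
Only numpy, scipy, OpenCV 4.12 (cv2) and the standard library are available. Lean on these libraries where they do the work, as an engineer would, in place of code of your own. Each camera call takes 0.05 s, during which the arm holds its last target. There are 200 camera calls.

## Working session

There is one attempt and no reset: what is moved stays moved. The work goes in short steps, Python scripts to look and compute and a tool call to move; the robot and the scene stay as the last step left them, time stands still between calls to the robot, and variables do not carry over. Pictures are saved under pics/ and viewed, at most 10 in all, crops included, and the job is handed in when it is done.

Besides the shell and the picture viewer there is one more tool, called after ">>>" as name(argument=value, ...) on one line, values as JSON. move_arm: Moves the arm, as the interface text tells. Shifts and turns lie within -1 to 1; 1 stands for 100 mm of shift or 45 degrees of turn. Its arguments: {"type":"object","properties":{"motion":{"type":"array","items":{"type":"number"}}},"required":["motion"]}

```bash
mkdir -p pics
python3 - <<'E'
from bench import robot
import cv2
for n in("scene","top"):
    cv2.imwrite(f"pics/{n}0.png",robot.snapshot(n)[:,:,::-1]); c=robot.get_calibration(n); print(n,c)
o=robot.get_obs(); print(o)
E
```

```text
scene {'fx': 446.4538788527222, 'fy': 446.4538788527222, 'cx': 281.6732716569112, 'cy': 206.9849347987674, 'k1': 0.033512702835865334, 'R': array([[-0.79417136, -0.60759798, -0.01079569],
       [-0.45902153,  0.61142441, -0.64456142],
       [ 0.39823497, -0.50693677, -0.76447631]]), 't': array([0.41372468, 0.25534545, 0.80461581])}
top {'fx': 386.18264223198616, 'fy': 386.18264223198616, 'cx': 272.33259469406283, 'cy': 215.8038682558485, 'k1': 0.01485425706619134, 'R': array([[-0.0078987 , -0.99991811, -0.01006848],
       [-0.9919326 ,  0.00910877, -0.12643873],
       [ 0.12652009,  0.00898855, -0.99192332]]), 't': array([0.05822196, 0.52569154, 0.85472463])}
{'time': 0.1, 'joint_positions': array([-1.23809231e+00,  8.78672324e-02,  1.37206879e+00,  2.93217519e-05,
        1.68359593e+00, -1.03123863e-01]), 'qvel': array([ 8.24277803e-05, -1.54492084e-03, -3.47653341e-03, -6.43255459e-04,
       -2.30318096e-03, -8.70382509e-04]), 'joint_torque': array([ 2.31166232e-03, -3.41251695e+01, -3.03302014e+01,  7.20276916e-02,
        3.03706946e-02, -1.02238666e-04]), 'tool_pos': array([ 0.23202354, -0.49813164,  0.20444621]), 'ee_rot': array([-3.13966666e+00, -2.28620306e-04,  4.35830937e-01]), 'wrist_force': array([ 0.31886757,  0.34670553, -0.84872299]), 'wrist_torque': array([0.04991106, 0.02557695, 0.02823364]), 'finger_force': 0.0, 'width': 0.0938358884419062}
```

View pics/scene0.png

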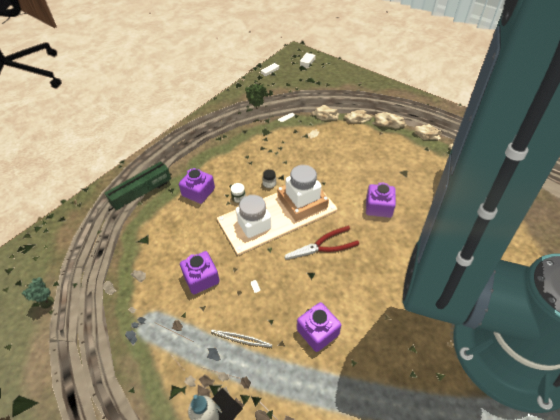

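View pics/top0.png

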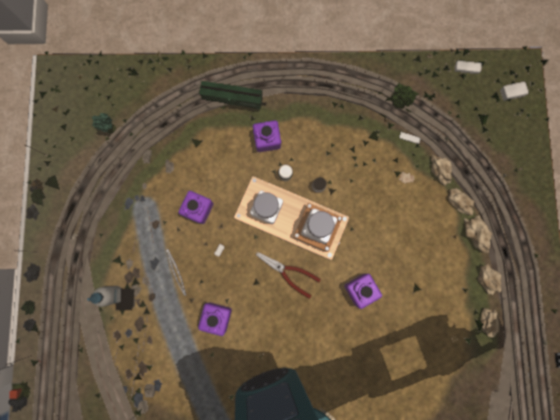

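The stand is near (290,215) in both pictures. The braced jar is at about (320,225) in top and (303,190) in scene, and the pots and pliers lie round the stand. I'll enlarge both.

Run:
```python
import cv2
a=cv2.imread("pics/scene0.png")[155:260,205:345]; b=cv2.imread("pics/top0.png")[160:270,220:360]
cv2.imwrite("pics/sc.png",cv2.resize(a,None,fx=5.5,fy=5.5,interpolation=cv2.INTER_CUBIC))
cv2.imwrite("pics/tc.png",cv2.resize(b,None,fx=5.4,fy=5.4,interpolation=cv2.INTER_CUBIC))
```

```text
(no output)
```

View pics/sc.png

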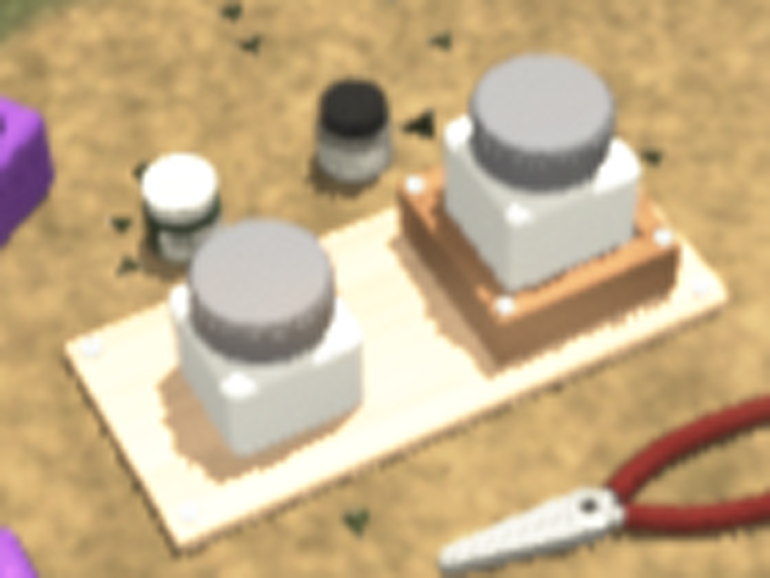

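View pics/tc.png

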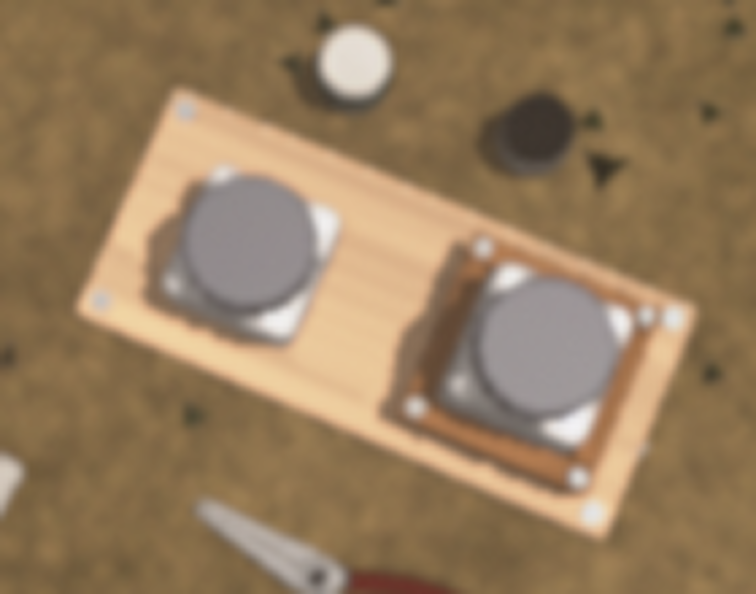

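The jar in the brace (crop top about (548,343), scene (542,111)) is visible well above the brace walls, and the other stands at about (250,242) / (262,285). Triangulating the caps will tell which is tall.

```bash
cat > h.py <<'E'
import numpy as np, cv2
from bench import robot
C={n:robot.get_calibration(n) for n in("scene","top")}
def ray(n,p):
    c=C[n]; d=(np.array(p,float)-[c['cx'],c['cy']])/[c['fx'],c['fy']]; u=d.copy()
    for _ in range(10): u=d/(1+c['k1']*(u@u))
    return -c['R'].T@c['t'], c['R'].T@np.r_[u,1]
def tri(ps,pt):
    A=[];b=[]
    for n,p in(("scene",ps),("top",pt)):
        o,v=ray(n,p); v/=np.linalg.norm(v); P=np.eye(3)-np.outer(v,v); A.append(P); b.append(P@o)
    A=np.vstack(A); b=np.hstack(b); x=np.linalg.lstsq(A,b,rcond=None)[0]; return x,np.abs(A@x-b).max()
def onz(n,p,z):
    o,v=ray(n,p); return (o+v*(z-o[2])/v[2])
S=lambda x,y:np.array([(x+.5)/5.5-.5+205,(y+.5)/5.5-.5+155])
T=lambda x,y:np.array([(x+.5)/5.4-.5+220,(y+.5)/5.4-.5+160])
E
python3 - <<'E'
from h import *
np.set_printoptions(precision=4,suppress=True)
print("braced",tri(S(542,111),T(548,343)))
print("open",tri(S(262,283),T(250,241)))
for z in(.0795,.1035): print(z,onz("scene",S(542,111),z),onz("top",T(548,343),z))
k=[onz("top",T(*p),.01) for p in[(178,88),(697,305),(605,540),(77,312)]]
print(np.array(k),np.mean(k,0))
k2=[onz("scene",S(*p),.01) for p in[(65,350),(728,295),(180,553)]]; print(np.array(k2),(k2[1]+k2[2]*0+k2[0]*0))
d=(k[0]+k[3]-k[1]-k[2])[:2]; print("stand y dir",d/np.linalg.norm(d),np.degrees(np.arctan2(d[1],d[0]))-90)
print("brace top corners", [onz("top",T(*p),.04)[:2] for p in[(483,247),(645,316),(578,478),(415,407)]])
c=[onz("top",T(*p),.04)[:2] for p in[(483,247),(645,316),(578,478),(415,407)]];print(np.mean(c,0))
c=[onz("scene",S(*p),.04)[:2] for p in[(414,185),(663,237),(505,305)]];print(np.array(c),(c[0]+c[1])/2)
print("jar top corner sc/top",tri(S(518,215),T(458,384)))
print("pots",onz("top",T(355,62),.036),onz("top",T(540,128),.036))
E
```

```text
braced (array([ 0.501 , -0.0504,  0.0984]), np.float64(0.0003537755859278624))
open (array([0.5465, 0.0671, 0.0737]), np.float64(0.00037083635583212704))
0.0795 [ 0.511  -0.0659  0.0795] [ 0.5033 -0.0524  0.0795]
0.1035 [ 0.4978 -0.0465  0.1035] [ 0.5008 -0.0496  0.1035]
[[ 0.626   0.1005  0.01  ]
 [ 0.5269 -0.1259  0.01  ]
 [ 0.4253 -0.083   0.01  ]
 [ 0.5263  0.1449  0.01  ]] [0.5261 0.0091 0.01  ]
[[ 0.6248  0.1029  0.01  ]
 [ 0.4266 -0.0822  0.01  ]
 [ 0.5228  0.1493  0.01  ]] [ 0.4266 -0.0822  0.01  ]
stand y dir [0.4029 0.9152] -23.759519313806152
brace top corners [array([ 0.5488, -0.0305]), array([ 0.5187, -0.0982]), array([ 0.4508, -0.0682]), array([ 0.4811, -0.0007])]
[ 0.4998 -0.0494]
[[ 0.55   -0.0319]
 [ 0.4524 -0.0696]
 [ 0.4822 -0.0026]] [ 0.5012 -0.0507]
jar top corner sc/top (array([ 0.487 , -0.0163,  0.0777]), np.float64(0.0002521587265087444))
pots [0.6305 0.0226 0.036 ] [ 0.6007 -0.0563  0.036 ]
```

The cap-top heights (98 vs 74 mm, nominal 103.5 / 79.5) say the tall jar is in the brace, centred at about (0.500, -0.050). The body top is at z = 0.080, so the finger tips must stay above that: TCP target z 0.0835.

```bash
cat >> h.py <<'E'
from scipy.spatial.transform import Rotation as Rn
def go(t):
    o=robot.get_obs(); R=Rn.from_euler('xyz',o['ee_rot']); d=R.inv().apply(np.array(t)-o['tool_pos'])
    tilt=R.apply([0,0,1]); print("t",o['time'],"pos",o['tool_pos'].round(4),"rot",o['ee_rot'].round(3),"tz",tilt.round(4),"tool shift /100mm",(d*10).round(3),"F",o['wrist_force'].round(1),o['wrist_torque'].round(2),"w",round(o['width'],4),"ff",round(float(o['finger_force']),1),"q",o['joint_positions'].round(2))
E
python3 -c "
from h import *; go([.5003,-.0497,.16])"
```

```text
t 0.1 pos [ 0.232  -0.4981  0.2044] rot [-3.14  -0.     0.436] tz [-6.0e-04  1.8e-03 -1.0e+00] tool shift /100mm [ 4.325 -2.932  0.451] F [ 0.3  0.3 -0.8] [0.05 0.03 0.03] w 0.0938 ff 0.0 q [-1.24  0.09  1.37  0.    1.68 -0.1 ]
```

>>> move_arm(motion=[0,0,0,0.3,-0.2,0,1,0,0,0,0.3,-0.2,0,1,0,0,0,0.3,-0.2,0,1,0,0,0,0.3,-0.2,0,1,0,0,0,0.3,-0.2,0,1,0,0,0,0.3,-0.2,0,1,0,0,0,0.3,-0.2,0,1,0,0,0,0.3,-0.2,0,1,0,0,0,0.3,-0.2,0,1,0,0,0,0.3,-0.2,0,1,0,0,0,0.3,-0.2,0,1,0,0,0,0.3,-0.2,0,1])

```text
time: 1.1
tool_pos: [0.4575, -0.1273, 0.2051]
ee_rot: [-3.141, 0.0, 0.436]
wrist_force: [0.8, -0.8, 0.1]
width: 0.0938
finger_force: 0.0
```

>>> move_arm(motion=[0,0,0,0.25,-0.18,0.05,1,0,0,0,0.25,-0.18,0.1,1,0,0,0,0.15,-0.12,0.15,1,0,0,0,0.07,-0.05,0.15,1,0,0,0,0,0,0,1,0,0,0,0,0,0,1,0,0,0,0,0,0,1])

```text
time: 1.68
tool_pos: [0.5001, -0.0513, 0.161]
ee_rot: [3.141, 0.0, 0.435]
wrist_force: [-0.9, -0.4, 0.6]
width: 0.0937
finger_force: 0.0
```

```bash
python3 -c "
from h import *; go([.5003,-.0497,.0835])"
```

```text
t 1.6833 pos [ 0.5001 -0.0513  0.161 ] rot [3.141 0.    0.435] tz [ 2.e-04 -6.e-04 -1.e+00] tool shift /100mm [ 0.009 -0.014  0.775] F [-0.9 -0.4  0.6] [-0.04 -0.02 -0.  ] w 0.0937 ff 0.0 q [-0.21 -0.01  1.55 -0.    1.59  0.92]
```

>>> move_arm(motion=[0,0,0,0.01,-0.01,0.15,1,0,0,0,0,0,0.15,1,0,0,0,0,0,0.15,1,0,0,0,0,0,0.15,1,0,0,0,0,0,0.1,1,0,0,0,0,0,0,1,0,0,0,0,0,0,1,0,0,0,0,0,0,1])

```text
time: 2.35
tool_pos: [0.5014, -0.0499, 0.0919]
ee_rot: [3.14, -0.002, 0.435]
wrist_force: [0.2, 0.1, -0.3]
width: 0.0941
finger_force: 0.0
```

```bash
python3 -c "
from h import *; go([.5003,-.0497,.0835]); cv2.imwrite('pics/s1.png',cv2.resize(robot.snapshot('scene')[100:260,220:420,::-1],None,fx=3.6,fy=3.6,interpolation=cv2.INTER_CUBIC)); go([.5003,-.0497,.0835])"
```

```text
t 2.35 pos [ 0.5014 -0.0499  0.0919] rot [ 3.14e+00 -2.00e-03  4.35e-01] tz [ 2.4e-03 -6.0e-04 -1.0e+00] tool shift /100mm [-0.009 -0.007  0.084] F [ 0.2  0.1 -0.3] [-0.04 -0.02 -0.04] w 0.0941 ff 0.0 q [-0.21  0.03  1.65 -0.    1.45  0.92]
t 2.4 pos [ 0.5015 -0.0498  0.0921] rot [ 3.14e+00 -2.00e-03  4.35e-01] tz [ 2.8e-03 -7.0e-04 -1.0e+00] tool shift /100mm [-0.011 -0.006  0.086] F [ 0.  -0.2 -0.6] [-0.04  0.01  0.01] w 0.0941 ff 0.0 q [-0.21  0.03  1.65 -0.    1.45  0.92]
```

View pics/s1.png

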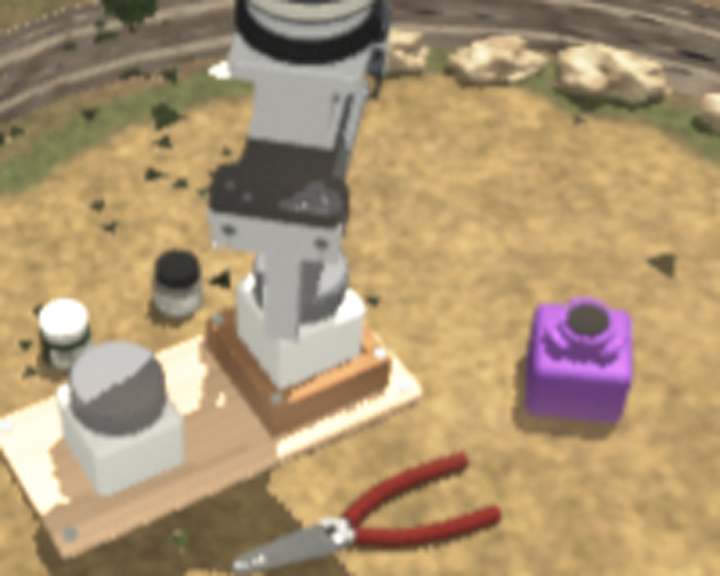

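The picture shows the open fingers straddling the tall jar's cap at about (295,280), with nothing disturbed. Next I go down 8 mm and close.

>>> move_arm(motion=[0,0,0,-0.01,0,0.04,1,0,0,0,0,0,0.04,1,0,0,0,0,0,0,1,0,0,0,0,0,0,1,0,0,0,0,0,0,0,0,0,0,0,0,0,0,0,0,0,0,0,0,0,0,0,0,0,0,0,0,0,0,0,0,0,0,0,0,0,0,0,0,0,0,0,0,0,0,0,0,0])

```text
time: 3.32
tool_pos: [0.4997, -0.0497, 0.0826]
ee_rot: [3.142, -0.0, 0.436]
wrist_force: [-0.7, -0.2, 0.5]
width: 0.056
finger_force: 30.0
```

```bash
python3 -c "
from h import *; go([.5003,-.0497,.0835])"
```

```text
t 3.3167 pos [ 0.4997 -0.0497  0.0826] rot [ 3.142 -0.     0.436] tz [ 1.e-04 -0.e+00 -1.e+00] tool shift /100mm [ 0.006  0.002 -0.009] F [-0.7 -0.2  0.5] [0.02 0.1  0.03] w 0.056 ff 30.0 q [-0.21  0.04  1.67  0.    1.43  0.92]
```

>>> move_arm(motion=[0,0,-0.1,0,0,0,0,0,0,-0.1,0,0,0,0,0,0,-0.1,0,0,0,0,0,0,-0.1,0,0,0,0,0,0,0,0,0,0,0])

```text
time: 3.73
tool_pos: [0.4997, -0.0498, 0.0825]
ee_rot: [3.142, -0.0, 0.751]
wrist_force: [-0.6, -0.8, 0.8]
width: 0.0556
finger_force: 30.0
```

```bash
python3 -c "
from h import *; go([.5003,-.0497,.0835])"
```

```text
t 3.7333 pos [ 0.4997 -0.0498  0.0825] rot [ 3.142 -0.     0.751] tz [ 1.e-04 -1.e-04 -1.e+00] tool shift /100mm [ 0.005  0.004 -0.01 ] F [-0.6 -0.8  0.8] [-0.04 -0.06  0.08] w 0.0556 ff 30.0 q [-0.21  0.04  1.67 -0.    1.43  0.61]
```

>>> move_arm(motion=[0,0,-0.1,0,0,0,0,0,0,-0.1,0,0,0,0])

```text
time: 3.9
tool_pos: [0.4997, -0.0498, 0.0825]
ee_rot: [3.142, 0.0, 0.908]
wrist_force: [-0.8, 0.1, -0.2]
width: 0.0556
finger_force: 30.0
```

```bash
python3 -c "
from h import *; go([.5003,-.0497,.0835]); cv2.imwrite('pics/s2.png',cv2.resize(robot.snapshot('top')[180:270,270:370,::-1],None,fx=6,fy=6,interpolation=cv2.INTER_CUBIC)); go([.5003,-.0497,.0835])"
```

```text
t 3.9 pos [ 0.4997 -0.0498  0.0825] rot [3.142 0.    0.908] tz [-0.e+00 -1.e-04 -1.e+00] tool shift /100mm [ 0.005  0.004 -0.01 ] F [-0.8  0.1 -0.2] [ 0.02 -0.02 -0.24] w 0.0556 ff 30.0 q [-0.21  0.04  1.67 -0.    1.43  0.45]
t 3.95 pos [ 0.4997 -0.0498  0.0825] rot [3.141 0.    0.911] tz [ 0.e+00 -1.e-04 -1.e+00] tool shift /100mm [ 0.005  0.004 -0.01 ] F [ 0.7 -0.1  0.6] [-0.08 -0.02  0.07] w 0.0558 ff 30.0 q [-0.21  0.04  1.67 -0.    1.43  0.45]
```

View pics/s2.png

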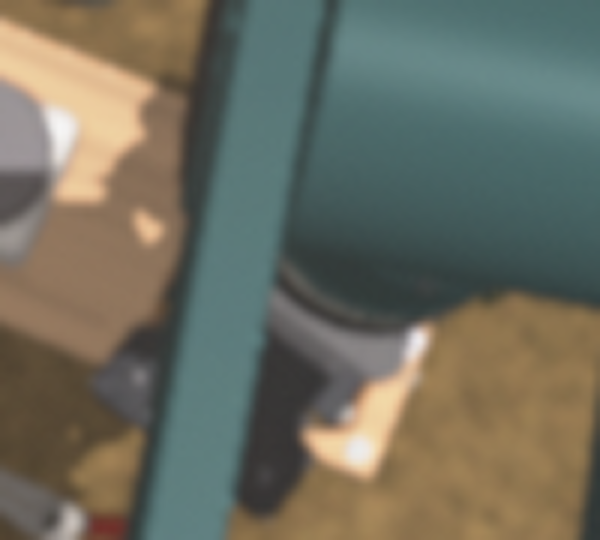

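The arm hides the cap (fingers near (270,480)), so this picture doesn't settle it. I'll continue the turn and watch the torque for slip.

>>> move_arm(motion=[0,0,-0.1,0,0,0,0,0,0,-0.1,0,0,0,0,0,0,-0.1,0,0,0,0])

```text
time: 4.2
tool_pos: [0.4997, -0.0498, 0.0826]
ee_rot: [3.141, 0.0, 1.142]
wrist_force: [-0.5, 0.5, 1.0]
width: 0.0557
finger_force: 30.0
```

```bash
python3 -c "
from h import *; go([.5003,-.0497,.0835]); cv2.imwrite('pics/s3.png',cv2.resize(robot.snapshot('scene')[150:230,260:360,::-1],None,fx=7,fy=7,interpolation=cv2.INTER_CUBIC))"
```

```text
t 4.2 pos [ 0.4997 -0.0498  0.0826] rot [3.141 0.    1.142] tz [ 1.e-04 -1.e-04 -1.e+00] tool shift /100mm [ 0.003  0.005 -0.009] F [-0.5  0.5  1. ] [-0.05  0.03 -0.28] w 0.0557 ff 30.0 q [-0.21  0.04  1.67 -0.    1.43  0.22]
```

View pics/s3.png

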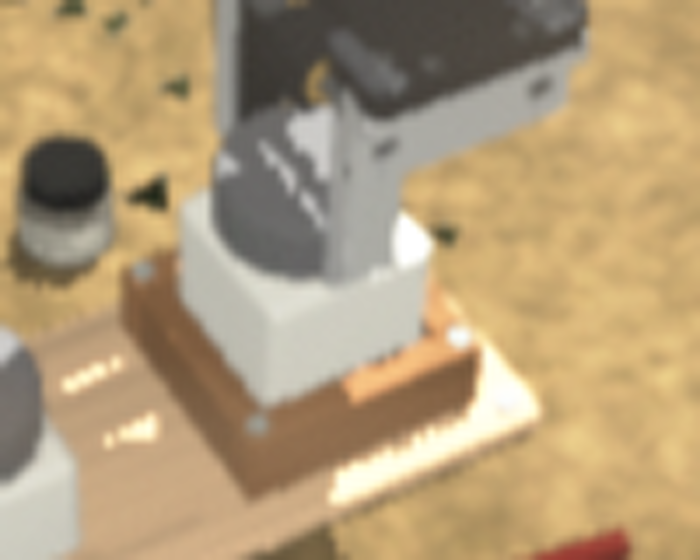

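The cap is held between the fingers at about (275,200) and the jar sits square in the brace. It has turned 40° so far; on through 50°.

>>> move_arm(motion=[0,0,-0.1,0,0,0,0,0,0,-0.1,0,0,0,0,0,0,-0.1,0,0,0,0])

```text
time: 4.5
tool_pos: [0.5005, -0.0499, 0.0839]
ee_rot: [3.139, 0.0, 1.378]
wrist_force: [-0.9, 0.5, 4.9]
width: 0.0556
finger_force: 30.0
```

```bash
python3 -c "
from h import *; go([.5003,-.0497,.0835])"
```

```text
t 4.5 pos [ 0.5005 -0.0499  0.0839] rot [3.139 0.    1.378] tz [ 2.3e-03 -6.0e-04 -1.0e+00] tool shift /100mm [ 0.002 -0.002  0.004] F [-0.9  0.5  4.9] [ 0.01  0.13 -0.08] w 0.0556 ff 30.0 q [-0.21  0.04  1.67 -0.    1.43 -0.02]
```

>>> move_arm(motion=[0,0,-0.1,0,0,0,0,0,0,-0.1,0,0,0,0,0,0,-0.1,0,0,0,0])

```text
time: 4.75
tool_pos: [0.5007, -0.0499, 0.0839]
ee_rot: [3.139, 0.001, 1.614]
wrist_force: [-0.1, -0.2, 4.0]
width: 0.056
finger_force: 30.0
```

```bash
python3 -c "
from h import *; go([.5003,-.0497,.0835])"
```

```text
t 4.75 pos [ 0.5007 -0.0499  0.0839] rot [3.139e+00 1.000e-03 1.614e+00] tz [ 2.8e-03 -6.0e-04 -1.0e+00] tool shift /100mm [ 0.002 -0.004  0.004] F [-0.1 -0.2  4. ] [ 0.05 -0.01 -0.  ] w 0.056 ff 30.0 q [-0.21  0.04  1.67  0.    1.43 -0.25]
```

The pop shows: the tool rose 1.4 mm, force is up to +5 N and the torque is gone, with 67.5° turned. I'll lift, checking the force after the first few millimetres.

>>> move_arm(motion=[0,0,-0.03,0,0,0,0,0,0,0,0,0,-0.02,0,0,0,0,0,0,-0.02,0,0,0,0,0,0,-0.02,0])

```text
time: 5.08
tool_pos: [0.4992, -0.0496, 0.0879]
ee_rot: [-3.14, -0.0, 1.635]
wrist_force: [-0.2, -0.5, -0.7]
width: 0.056
finger_force: 30.0
```

```bash
python3 -c "
from h import *; go([.5003,-.0497,.1135])"
```

```text
t 5.0833 pos [ 0.4992 -0.0496  0.0879] rot [-3.14  -0.     1.635] tz [-1.4e-03  2.0e-04 -1.0e+00] tool shift /100mm [-0.001  0.011 -0.256] F [-0.2 -0.5 -0.7] [-0.07 -0.06 -0.04] w 0.056 ff 30.0 q [-0.21  0.04  1.66 -0.    1.45 -0.28]
```

Only the cap's weight is on the wrist, so the threads are free; lifting to about 30 mm.

>>> move_arm(motion=[0,0,0,0,0,-0.04,0,0,0,0,0,0,-0.05,0,0,0,0,0,0,-0.05,0,0,0,0,0,0,-0.05,0,0,0,0,0,0,-0.04,0,0,0,0,0,0,-0.02,0,0,0,0,0,0,0,0,0,0,0,0,0,0,0,0,0,0,0,0,0,0,0,0,0,0,0,0,0,0])

```text
invalid input
```

```bash
python3 -c "
from h import *; go([.5003,-.0497,.1135]); cv2.imwrite('pics/s4.png',cv2.resize(robot.snapshot('scene')[140:260,210:360,::-1],None,fx=4.8,fy=4.8,interpolation=cv2.INTER_CUBIC))"
```

```text
t 5.0833 pos [ 0.4992 -0.0496  0.0879] rot [-3.14  -0.     1.635] tz [-1.4e-03  2.0e-04 -1.0e+00] tool shift /100mm [-0.001  0.011 -0.256] F [-0.2 -0.5 -0.7] [-0.07 -0.06 -0.04] w 0.056 ff 30.0 q [-0.21  0.04  1.66 -0.    1.45 -0.28]
```

View pics/s4.png

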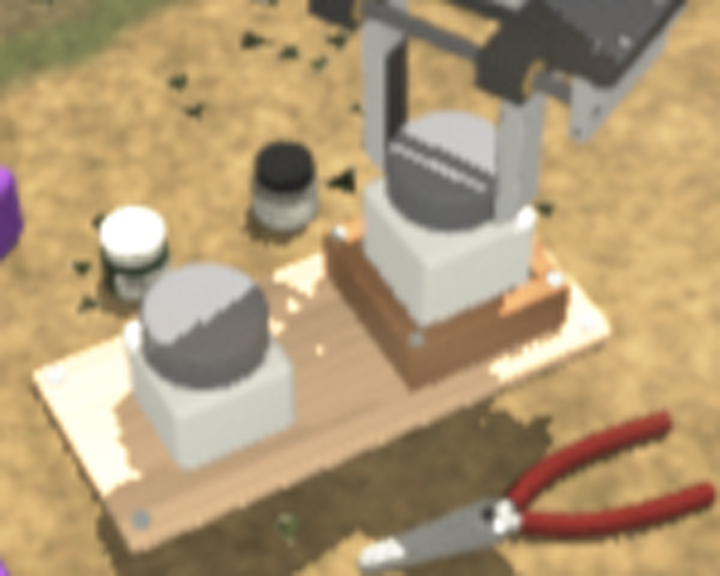

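That call was refused for its row length. The picture shows the jar still down in the brace at about (450,250), with the cap just above it. I'll send the lift again.

>>> move_arm(motion=[0,0,0,0,0,-0.04,0,0,0,0,0,0,-0.05,0,0,0,0,0,0,-0.05,0,0,0,0,0,0,-0.05,0,0,0,0,0,0,-0.04,0,0,0,0,0,0,-0.02,0,0,0,0,0,0,0,0,0,0,0,0,0,0,0,0,0,0,0,0,0,0,0])

```text
invalid input
```

```bash
python3 -c "
from h import *; go([.5003,-.0497,.1135]); cv2.imwrite('pics/s5.png',cv2.resize(robot.snapshot('scene')[140:260,210:360,::-1],None,fx=4.8,fy=4.8,interpolation=cv2.INTER_CUBIC))"
```

```text
t 5.1333 pos [ 0.4995 -0.0497  0.0885] rot [-3.141  0.     1.636] tz [-4.e-04 -0.e+00 -1.e+00] tool shift /100mm [-0.     0.008 -0.25 ] F [ 1.3  0.1 -1.2] [-0.   -0.07 -0.04] w 0.0558 ff 30.0 q [-0.21  0.03  1.66 -0.    1.45 -0.28]
```

View pics/s5.png

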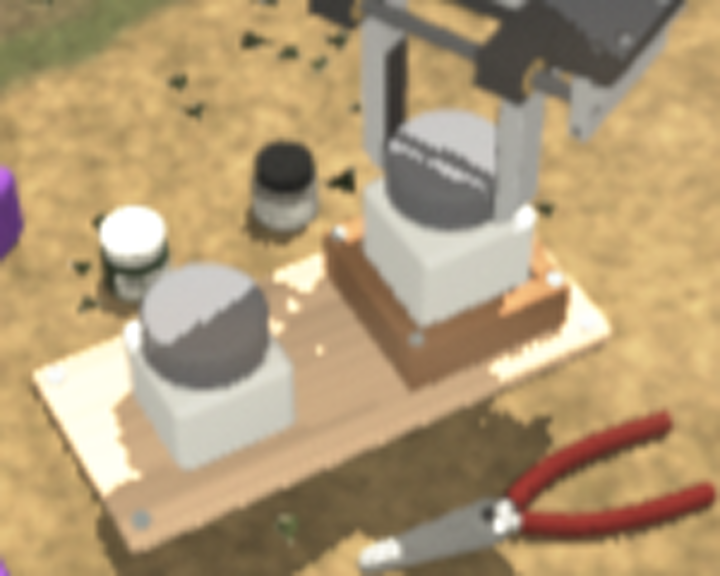

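Refused again because I miscounted the entries; the view is unchanged (cap at about (445,165)). Now exactly five rows.

>>> move_arm(motion=[0,0,0,0,0,-0.05,0,0,0,0,0,0,-0.05,0,0,0,0,0,0,-0.05,0,0,0,0,0,0,-0.05,0,0,0,0,0,0,-0.05,0])

```text
time: 5.6
tool_pos: [0.4999, -0.0498, 0.1143]
ee_rot: [3.141, 0.0, 1.637]
wrist_force: [0.5, -0.0, -0.9]
width: 0.0558
finger_force: 30.0
```

>>> move_arm(motion=[0,0,0,0,0,0,0,0,0,0,0,0,0,0,0,0,0,0,0,0,0,0,0,0,0,0,0,0])

```text
time: 5.93
tool_pos: [0.4994, -0.0497, 0.1131]
ee_rot: [-3.141, -0.0, 1.637]
wrist_force: [-0.8, -0.0, -0.6]
width: 0.0562
finger_force: 30.0
```

```bash
python3 -c "
from h import *; go([.5003,-.0497,.1135]); cv2.imwrite('pics/s6.png',cv2.resize(robot.snapshot('scene')[140:260,210:360,::-1],None,fx=4.8,fy=4.8,interpolation=cv2.INTER_CUBIC))"
```

```text
t 5.9333 pos [ 0.4994 -0.0497  0.1131] rot [-3.141 -0.     1.637] tz [-7.e-04  1.e-04 -1.e+00] tool shift /100mm [-0.001  0.009 -0.004] F [-0.8 -0.  -0.6] [-0.06 -0.07 -0.  ] w 0.0562 ff 30.0 q [-0.21  0.02  1.63 -0.    1.5  -0.28]
```

View pics/s6.png

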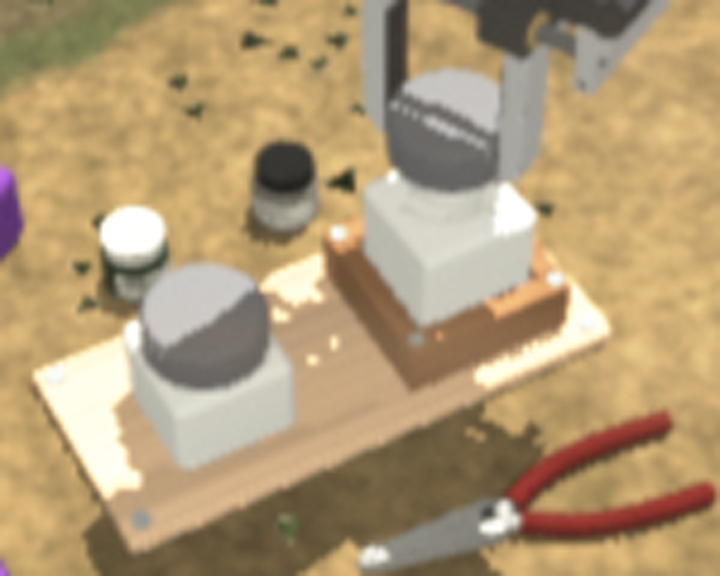

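The cap is held level at about (445,130), clear of the bare neck at (440,195), and the jar is still seated. Handing in.

```bash
python3 -c "
from bench import robot; print(robot.close_job())"
```

```text
the job is handed in; nothing more can be done
None
```

The tall jar was the one in the brace; I turned its cap about 68° anticlockwise until the threads let go, and handed in holding it level about 30 mm above where it sat, centred over the jar, which is still down in the brace; the short jar, pots and pliers look undisturbed (no verdict was returned).

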